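# Roll the rolling pin onto the board's centre strip

### The job

Clear the pastry board for shaping: push the rolling pin with your fingertips, on its upper half, so that it rolls across the board and comes to rest centred over the narrow dark strip inlaid across the middle of the board, lying along the strip. Keep it gentle: do not grip, lift, drag or press hard on the pin, and leave the cake ring and the piping nozzle on the board where they stand.

Things in the scene. Friction and masses are not known exactly. Their poses are not given: they have to be found in the camera images.
- pin_center (a point): Centre of the loose rolling pin on the board: light waxed wood, 0.3 kg, barrel 48 mm in diameter, 150 mm long, a thinner handle (23 mm thick, 47 mm long) at each end. x runs along the pin; y and z turn as it rolls (z up at the start). Its centre lies 24 mm above the board's top. It starts left or right of the strip, 125 to 165 mm off, nearly parallel to it.
- pin: The same rolling pin (same point and axes). Slippery (friction about 0.15): pushed slowly sideways with the fingertips' lower ends between its middle height and about 16 mm above that, it rolls while they slip on it (higher up they wedge it). Let go at 50 mm/s it rolls on about 5 mm, at 100 mm/s about 15 mm, and stops; a quick jab sends it farther.
- strip_mid (a point): Middle of the dark strip, on the board's top face. The pastry board is fixed, brown wood, 240 mm (its x) by 420 mm (its y), its top 18 mm above the worktop. The strip is flush, 16 mm wide, and runs across the whole board along this point's x axis, half-way along the board; y points along the board, roughly to the robot's left, z up.
- cake_ring: Loose open metal ring, 61 mm in diameter and 45 mm high, standing on the board on the other side of the strip from the pin, 125 to 165 mm from the strip. Origin: centre of its underside. A bystander.
- piping_nozzle: Loose metal cone, 26 mm in diameter and 50 mm high, standing upright on the board beside the cake ring, about 65 mm from the ring's centre. Origin: centre of its underside. A bystander.

How it is judged (in metres and radians):
On the way:
1. the pin truly rolls: it has turned at least about a third of a turn (2 rad) from how it lay, still on the board (angle between pin_center's own z axis and vertical above 2 rad and z of pin_center in the frame of strip_mid below 0.032 m), for 0.05 s.
At the end, for the whole second after the job is handed in: The pin lies still on the board, its centre within 13 mm of the strip's centre line (so that the barrel covers the strip), along the strip to within 0.14 rad (8 degrees), and within 45 mm of the board's middle along the strip; the cake ring and the nozzle are within 12 mm of where they stood (y of pin_center in the frame of strip_mid between -0.013 and 0.013 m and x of pin_center in the frame of strip_mid between -0.045 and 0.045 m and z of pin_center in the frame of strip_mid between 0.018 and 0.03 m and angle between the x axis of pin_center and the x axis of strip_mid, either way round below 0.14 rad and linear speed of pin below 0.01 m/s and angular speed of pin below 0.3 rad/s and distance of each of cake_ring, piping_nozzle from where it was at the start of the episode below 0.012 m); the robot touches nothing.
It fails at once if the pin is lifted more than 10 mm (z of pin_center in the frame of strip_mid above 0.034 m).
It fails at once if the pin is gripped or pressed hard (over 30 N) (contact force between the fingers and pin above 30 N).
It fails at once if the pin is pushed or straddled low down: the fingers touch it with their tips well below its middle height (contact force between the fingers and pin above 0.5 N and height (world z) of the grasp point below 0.048 m).
It fails at once if the cake ring is knocked (moved over 12 mm) (distance of cake_ring from where it was at the start of the episode above 0.012 m).
It fails at once if the piping nozzle is knocked (moved over 12 mm) (distance of piping_nozzle from where it was at the start of the episode above 0.012 m).
It also fails if it takes over 40 s, if anything falls off the work surface, if the arm or the gripper's body presses on something with over 40 N, if the wrist force passes 120 N, or if a joint passes its speed limit or range.

### The arm

A 6-joint arm with a two-finger parallel gripper is mounted at the origin on a cart in front of the work surface, level with it; the furniture and walls round the work are solid. World frame = base frame: x ahead of the robot, y to its left, z up, the work surface at z = 0. Lengths are in m, angles in degrees, forces in N, time in s.
With the tool pointing down it reaches from about 0.3 to 0.85 m from the base axis. Payload 5.4 kg.
Tool frame: the origin (TCP) lies midway between the tips of the shut fingers; the grasp point (between the pads) lies 19 mm behind it; z points along the fingers, y is the line along which they close (so a half turn about z gives the same grasp; the last joint's range is limited). The gripper opens to 85 mm and grips with 20 to 120 N. Pads are 22 mm wide; open, the fingers measure 114 mm over their backs; the gripper's body (76 mm by 85 mm) begins 54 mm behind the grasp point. The pads swing forward as they close: fully open they stand 13 mm farther back than shut.
Start: joints at [62.905, 9.076, 91.501, -0, 79.423, -12.038], TCP at [0.149, 0.555, 0.21] pointing down, gripper open.
Joint ranges: [-166.64, 166.64], [-54.1, 131.32], [10.49, 154.53], [-73.88, 253.88], [9.74, 151.15], [-171.62, 171.62]. Speed limits (degrees/s): [147.25, 147.25, 180, 180, 180, 180].

### API

Orientations are given as a 3x3 rotation matrix whose columns are the frame's x, y, z axes.
In Python, from plant import state, get_image, workorder gives the robot as it stands.
- The arm moves only by the shell command python3 -m handwheel 'ROWS' [FORCE]. ROWS is JSON, a list of rows, each an object with "delta_pos": the shift along the tool's x, y, z scaled (see below), a list of three; "twist": the turn, a rotation vector about the tool's x, y, z scaled (see below), a list of three; "gripper": the opening, from -1 (shut) to 1 (fully open). In form: [{"delta_pos": [x, y, z], "twist": [rx, ry, rz], "gripper": gripper}, ...]. A call has 1 to 20 rows; each row shifts and turns the commanded pose from where the row before left it, along the tool's axes as they then stand; what a row does not reach is not made up. The controller multiplies each number of a shift by 0.02 m and each number of a turn by 4 degrees. A row lasts 1/10 s, in which the tool goes at most 50 mm and 8.59 degrees, less where a joint would pass 70% of its speed; a pose out of reach is approached as far as the arm can. A call with a number of a shift or a turn outside -1 to 1 is refused whole. A call with a gripper value outside its range is refused whole. The fingers move at their own pace and stop on an object; FORCE is the grip in N (left out, the last holds). Time passes only in rows, so rows that do not move let the fingers close. It gives the time, the measured TCP pose, the force, the opening and the grip force at its end, in the units of the state.
- state(): the state, without advancing time (a new reading comes with each control period).
- get_image(name): name is "scene" or "top" or "wrist"; returns a dict with "image" (420x560x3 uint8, red, green, blue), "K" (3x3 intrinsics, pixels), "rvec" (rotation vector, rad) and "tvec" (3), from world to camera coordinates, as OpenCV has them; the wrist camera has in their place "hand_eye" (4x4, takes a point from camera to tool coordinates, whose origin is the TCP and whose axes are the flange's). Camera axes: x right, y down, z forward; pixel columns grow to the right and rows downward; lengths in m; the calibration is good to about 2 mm. A picture is of the moment at which its call begins: read the wrist's pose just before it. There is no depth.
- workorder.close_job(): hands the job in; it is judged then, once.
The state is a dict: "time_s": time; "qpos": joint angles; "joint_vel": joint speeds; "effort": joint torques, N m; "ee_pos": TCP position; "ee_rot": TCP orientation; "ft_force": force on the tool from outside, world axes, zero at the start; "wrist_torque": the same for the moment, N m; "finger_gap": finger opening in m; "grip_force": force on a finger pad.
Only numpy, scipy, OpenCV 4.12 (cv2) and the standard library are available. Lean on these libraries where they do the work, as an engineer would, in place of code of your own. Each camera call takes 0.05 s, during which the arm holds its last target. There are 200 camera calls.

## Working session

There is one attempt and no reset: what is moved stays moved. The work goes in short steps, Python scripts to look and compute and a shell command to move; the robot and the scene stay as the last step left them, time stands still between calls to the robot, and variables do not carry over. Pictures are saved under pics/ and viewed, at most 10 in all, crops included, and the job is handed in when it is done.

```bash
mkdir -p pics; python3 - <<'E'
from plant import state,get_image
import cv2,numpy as np
s=state();print(s['time_s'],s['ee_pos'],np.round(s['ee_rot'],3).tolist(),s['finger_gap'])
for n in('top','scene'):
    d=get_image(n);cv2.imwrite(f'pics/{n}0.png',d['image'][:,:,::-1])
    np.savez(f'{n}0.npz',**d);print(d['K'].tolist(),d['rvec'],d['tvec'])
E
```

```text
0.0 [0.14910288 0.55465905 0.20940184] [[-0.966, 0.26, -0.001], [0.26, 0.966, -0.002], [0.0, -0.002, -1.0]] 0.08540288619541368
[[401.14746260783915, 0.0, 281.30751295128005], [0.0, 401.14746260783915, 207.42525761797097], [0.0, 0.0, 1.0]] [ 2.26061139 -1.93556197  0.20591188] [0.00453393 0.54250024 0.79889455]
[[496.4862240914293, 0.0, 280.8520213282079], [0.0, 496.4862240914293, 212.81515305775972], [0.0, 0.0, 1.0]] [ 2.07681212 -0.50856778  0.27220103] [-0.44400729  0.22128136  0.78131505]
```

View pics/top0.png

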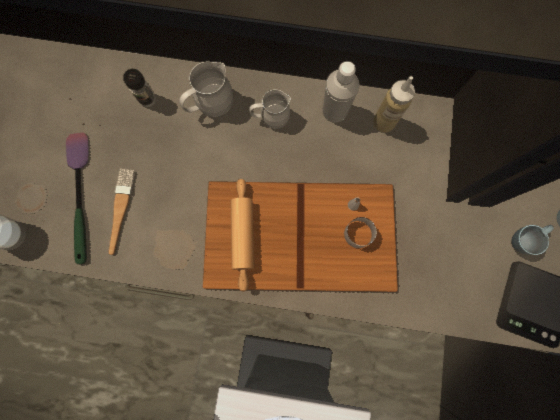

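The board spans pixels (206,182) to (397,291). The strip is at about column 300, the pin is left of it at about column 242, and the ring is at (361,234) with the nozzle at (355,204). I'll enlarge the board area.

```bash
python3 - <<'E'
import cv2
i=cv2.imread('pics/top0.png')[170:302,196:406]
cv2.imwrite('pics/crop0.png',cv2.resize(i,None,fx=3.8,fy=3.8,interpolation=cv2.INTER_CUBIC))
E
```

```text
(no output)
```

View pics/crop0.png

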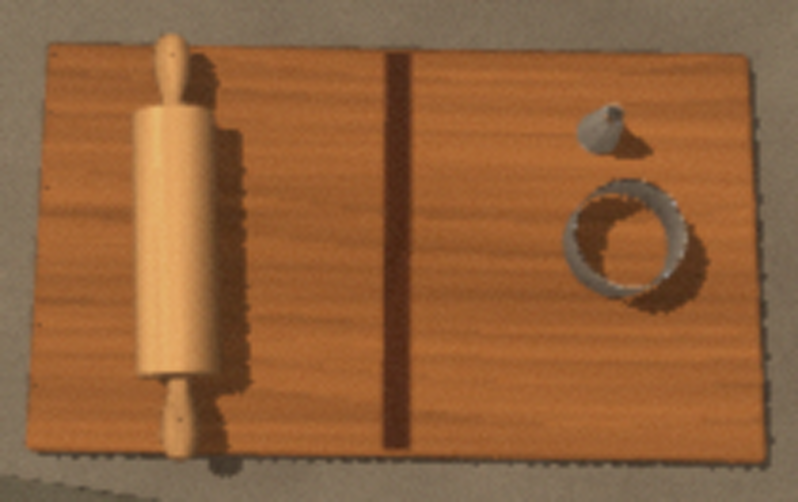

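View pics/scene0.png

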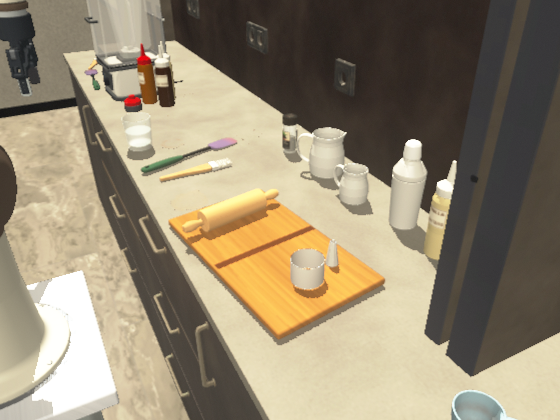

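The crop shows the board corners at (48,43), (748,55), (766,460) and (27,450). The strip runs (398,54) to (397,448), and the pin barrel corners are at (135,107), (213,107), (217,375) and (138,377). The scene view confirms the pin is on the robot's left.

```bash
cat > h.py <<'E'
import cv2,numpy as np
def ray(d,uv,z):
    R=cv2.Rodrigues(d['rvec'])[0];t=np.ravel(d['tvec'])
    K=d['K'];c=-R.T@t
    o=[]
    for u,v in np.atleast_2d(uv):
        r=R.T@np.linalg.solve(K,[u,v,1.]);o.append(c+r*(z-c[2])/r[2])
    return np.array(o)
def crop(p): return np.array([196,170])+(np.array(p)+.5)/3.8-.5
E
python3 - <<'E'
from h import *
np.set_printoptions(precision=4,suppress=True)
d=np.load('top0.npz');f=lambda p,z:ray(d,crop(p),z)[:,:2]
c=f([(48,43),(748,55),(766,460),(27,450)],.018);print(c,c.mean(0),np.linalg.norm(np.roll(c,-1,0)-c,axis=1))
s=f([(398,54),(397,448)],.018);print('strip',s,s.mean(0))
b=f([(135,107),(213,107),(217,375),(138,377)],.042);print('barrel',b,b.mean(0))
h=f([(172,34),(179,458)],.042);print('handles',h,h.mean(0),np.linalg.norm(h[0]-h[1]))
a=c[0]+c[3]-c[1]-c[2];print('board y dir',np.degrees(np.arctan2(a[1],a[0])),'strip',np.degrees(np.arctan2(*(s[0]-s[1])[::-1])),'pin',np.degrees(np.arctan2(*(h[0]-h[1])[::-1])))
print('ring top',f([(626,238)],.063),'nozzle base',f([(598,140)],.018))
e=a/np.linalg.norm(a);print('pin y rel',(h.mean(0)-c.mean(0))@e,(b.mean(0)-c.mean(0))@e,'ex',e)
E
```

```text
[[ 0.5787  0.2622]
 [ 0.6357 -0.151 ]
 [ 0.4018 -0.1839]
 [ 0.3432  0.2283]] [0.4899 0.0389] [0.4171 0.2362 0.4164 0.2379]
strip [[0.6042 0.055 ]
 [0.3764 0.0224]] [0.4903 0.0387]
barrel [[0.5429 0.2   ]
 [0.5498 0.1557]
 [0.3998 0.1278]
 [0.392  0.1708]] [0.4711 0.1636]
handles [[0.5891 0.1866]
 [0.3522 0.1407]] [0.4707 0.1637] 0.24127700143024222
board y dir 97.97361166668313 strip 8.141081719725667 pin 10.962986273449287
ring top [[ 0.5071 -0.0838]] nozzle base [[ 0.5705 -0.0688]]
pin y rel 0.12622238790356816 0.1260558862425052 ex [-0.1387  0.9903]
```

Strip centre is (0.490, 0.039) at yaw 8.1°. The pin lies +126 mm off it at yaw 11°, and the sizes check out. I'll push with both open fingers spread along the pin. With the gripper open the tips sit about 13 mm above the TCP, so TCP z of about 0.037 puts them 8 mm above mid-height.

```bash
python3 -m handwheel '[{"delta_pos":[-0.98,-0.61,0],"twist":[0,0,0],"gripper":1},{"delta_pos":[-0.98,-0.61,0],"twist":[0,0,0],"gripper":1},{"delta_pos":[-0.98,-0.61,0],"twist":[0,0,0],"gripper":1},{"delta_pos":[-0.98,-0.61,0],"twist":[0,0,0],"gripper":1},{"delta_pos":[-0.98,-0.61,0],"twist":[0,0,0],"gripper":1},{"delta_pos":[-0.98,-0.61,0],"twist":[0,0,0],"gripper":1},{"delta_pos":[-0.98,-0.61,0],"twist":[0,0,0],"gripper":1},{"delta_pos":[-0.98,-0.61,0],"twist":[0,0,0],"gripper":1},{"delta_pos":[-0.98,-0.61,0],"twist":[0,0,0],"gripper":1},{"delta_pos":[-0.98,-0.61,0],"twist":[0,0,0],"gripper":1},{"delta_pos":[-0.98,-0.61,0],"twist":[0,0,0],"gripper":1},{"delta_pos":[-0.98,-0.61,0],"twist":[0,0,0],"gripper":1},{"delta_pos":[-0.98,-0.61,0],"twist":[0,0,0],"gripper":1},{"delta_pos":[-0.98,-0.61,0],"twist":[0,0,0],"gripper":1},{"delta_pos":[-0.98,-0.61,0],"twist":[0,0,0],"gripper":1},{"delta_pos":[-0.98,-0.61,0],"twist":[0,0,0],"gripper":1},{"delta_pos":[-0.98,-0.61,0],"twist":[0,0,0],"gripper":1},{"delta_pos":[-0.98,-0.61,0],"twist":[0,0,0],"gripper":1},{"delta_pos":[-0.98,-0.61,0],"twist":[0,0,0],"gripper":1},{"delta_pos":[-0.98,-0.61,0],"twist":[0,0,0],"gripper":1}]'
python3 -m handwheel '[{"delta_pos":[0,0,0],"twist":[0,0,0.985],"gripper":1},{"delta_pos":[0,0,0],"twist":[0,0,0.985],"gripper":1},{"delta_pos":[0,0,0],"twist":[0,0,0.985],"gripper":1},{"delta_pos":[0,0,0],"twist":[0,0,0.985],"gripper":1},{"delta_pos":[0,0,0],"twist":[0,0,0.985],"gripper":1},{"delta_pos":[0,0,0],"twist":[0,0,0.985],"gripper":1},{"delta_pos":[0,0,0],"twist":[0,0,0.985],"gripper":1},{"delta_pos":[0,0,0],"twist":[0,0,0.985],"gripper":1},{"delta_pos":[0,0,0],"twist":[0,0,0.985],"gripper":1},{"delta_pos":[0,0,0],"twist":[0,0,0.985],"gripper":1},{"delta_pos":[0,0,0],"twist":[0,0,0.985],"gripper":1},{"delta_pos":[0,0,0],"twist":[0,0,0.985],"gripper":1},{"delta_pos":[0,0,0],"twist":[0,0,0.985],"gripper":1},{"delta_pos":[0,0,0],"twist":[0,0,0.985],"gripper":1},{"delta_pos":[0,0,0],"twist":[0,0,0.985],"gripper":1},{"delta_pos":[0,0,0],"twist":[0,0,0.985],"gripper":1},{"delta_pos":[0,0,0],"twist":[0,0,0.985],"gripper":1},{"delta_pos":[0,0,0],"twist":[0,0,0],"gripper":1},{"delta_pos":[0,0,0],"twist":[0,0,0],"gripper":1}]'
cat > st.py <<'E'
from plant import state
import numpy as np
s=state();R=np.array(s['ee_rot']);p=np.array(s['ee_pos']);e=np.array([-.1392,.9903]);x=np.array([.9903,.1392])
q=p[:2]-[.490,.039]
print('t',s['time_s'],'board x,y',np.round([q@x,q@e],4),'z',p[2].round(4),'yaw y',np.degrees(np.arctan2(R[1,1],R[0,1])).round(2),'tz',R[:,2].round(3),'F',np.round(s['ft_force'],2),'q6',s['qpos'][5].round(1))
E
python3 st.py
```

```text
time_s: 2.1
ee_pos: [0.4648, 0.217, 0.2099]
ee_rot: [[-0.966, 0.26, -0.001], [0.26, 0.966, -0.0], [0.001, -0.0, -1.0]]
ft_force: [-0.4, -0.9, 0.1]
finger_gap: 0.0856
grip_force: 0.0
time_s: 4.0
ee_pos: [0.4643, 0.2177, 0.2101]
ee_rot: [[-0.14, 0.99, -0.001], [0.99, 0.14, -0.0], [-0.0, -0.001, -1.0]]
ft_force: [-0.1, -0.5, 0.5]
finger_gap: 0.0854
grip_force: 0.0
t 4.0 board x,y [-0.0006  0.1806] z 0.2101 yaw y 8.05 tz [-0.001 -0.    -1.   ] F [-0.1  -0.5   0.46] q6 3.5
```

```bash
python3 -m handwheel '[{"delta_pos":[0,0,0.9],"twist":[0,0,0],"gripper":1},{"delta_pos":[0,0,0.9],"twist":[0,0,0],"gripper":1},{"delta_pos":[0,0,0.9],"twist":[0,0,0],"gripper":1},{"delta_pos":[0,0,0.9],"twist":[0,0,0],"gripper":1},{"delta_pos":[0,0,0.9],"twist":[0,0,0],"gripper":1},{"delta_pos":[0,0,0.9],"twist":[0,0,0],"gripper":1},{"delta_pos":[0,0,0.9],"twist":[0,0,0],"gripper":1},{"delta_pos":[0,0,0.9],"twist":[0,0,0],"gripper":1},{"delta_pos":[0,0,0.9],"twist":[0,0,0],"gripper":1},{"delta_pos":[0,0,0.55],"twist":[0,0,0],"gripper":1},{"delta_pos":[0,0,0],"twist":[0,0,0],"gripper":1},{"delta_pos":[0,0,0],"twist":[0,0,0],"gripper":1}]' >/dev/null; python3 st.py
python3 - <<'E'
from plant import get_image
import cv2
d=get_image('scene')
cv2.imwrite('pics/scene1.png',cv2.resize(d['image'][120:330,130:400,::-1],None,fx=2.8,fy=2.8,interpolation=cv2.INTER_CUBIC))
E
```

```text
t 5.2 board x,y [-0.      0.1806] z 0.0378 yaw y 7.98 tz [ 0.  0. -1.] F [-0.06  1.09  0.43] q6 3.6
```

View pics/scene1.png

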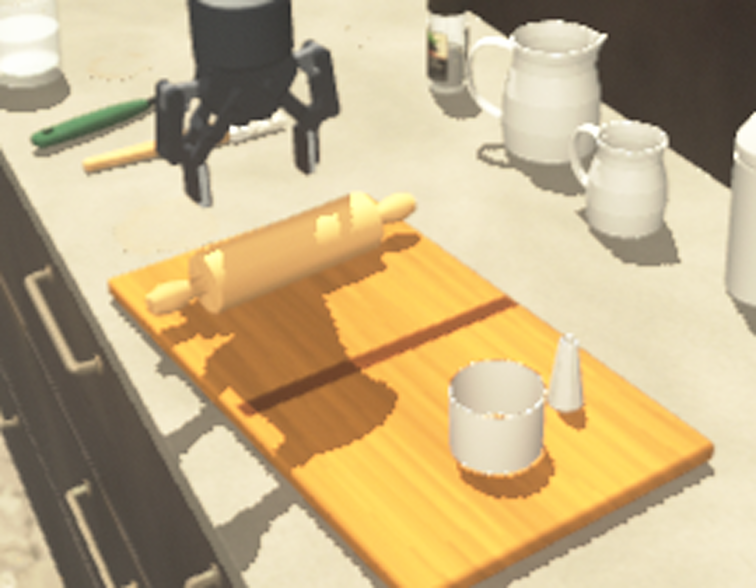

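Both fingers stand clear behind the pin, with tips at crop (203,205) and (305,170). I'll check the tip height against the calibration before pushing.

```bash
python3 - <<'E'
from h import *
d=np.load('scene0.npz');e=np.array([-.1392,.9903]);x=np.array([.9903,.1392])
for s in(-.047,.047):
  for z in(.04,.05,.06):
    p=np.r_[np.array([.49,.039])+s*x+.1806*e,z]
    u=cv2.projectPoints(p[None],d['rvec'],d['tvec'],d['K'],None)[0].ravel();print(s,z,(u-[130,120])*2.8)
E
```

```text
-0.047 0.04 [204.76855297 241.11223614]
-0.047 0.05 [203.60032359 230.04468164]
-0.047 0.06 [202.42059418 218.86817828]
0.047 0.04 [308.24959219 205.95371357]
0.047 0.05 [307.61519892 195.17276097]
0.047 0.06 [306.9748168  184.29003338]
```

```bash
python3 - <<'E'
from h import *
d=np.load('scene0.npz')
for p in[(.3432,.2283,.018),(.3522,.1407,.042),(.5891,.1866,.042),(.3764,.0224,.018),(.6357,-.151,.018)]:
    u=cv2.projectPoints(np.array([p]),d['rvec'],d['tvec'],d['K'],None)[0].ravel();print(p,(u-[130,120])*2.8)
from plant import get_image,state
w=get_image('wrist');print(w['hand_eye'].round(3).tolist(),w['K'][0,0]);cv2.imwrite('pics/wrist1.png',w['image'][:,:,::-1])
d=get_image('scene');i=d['image'][150:230,180:270,::-1]
cv2.imwrite('pics/scene2.png',cv2.resize(i,None,fx=7,fy=7,interpolation=cv2.INTER_CUBIC))
E
```

```text
(0.3432, 0.2283, 0.018) [107.85777189 278.94818207]
(0.3522, 0.1407, 0.042) [150.685844   305.58779736]
(0.5891, 0.1866, 0.042) [414.74053237 201.85304019]
(0.3764, 0.0224, 0.018) [243.9918436  412.30729238]
(0.6357, -0.151, 0.018) [715.12740326 443.07360069]
[[0.0, -0.945, -0.326, 0.085], [1.0, 0.0, 0.0, -0.002], [-0.0, -0.326, 0.945, -0.162], [0.0, 0.0, 0.0, 1.0]] 316.5704543053692
```

View pics/scene2.png

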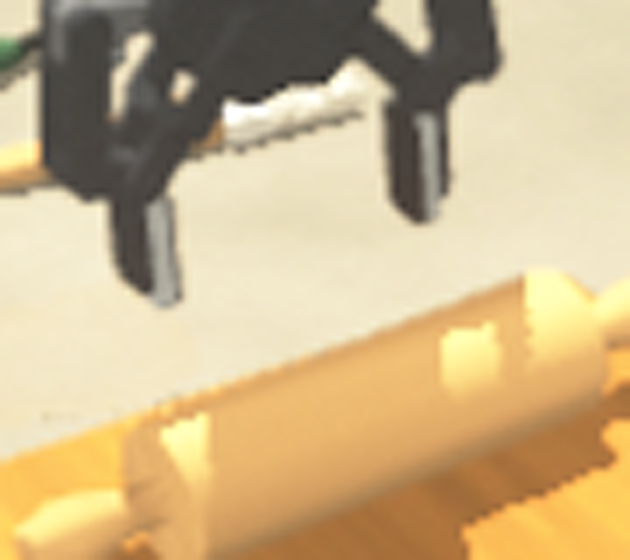

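```bash
python3 - <<'E'
from h import *
from scipy.optimize import least_squares
d=np.load('scene0.npz');e=np.array([-.1392,.9903]);x=np.array([.9903,.1392])
m=np.array([204,193.3,241.1,181.4])
def f(v):
    P=np.array([np.r_[np.array([.49,.039])+(v[0]+s*v[1])*x+v[2]*e,v[3]] for s in(-1,1)])
    return cv2.projectPoints(P,d['rvec'],d['tvec'],d['K'],None)[0].ravel()-m
print(least_squares(f,[0,.045,.18,.05]).x)
for z in(.05,.06,.07,.08): print(z,least_squares(lambda v:f([*v,z]),[0,.045,.18]).x)
E
```

```text
[ 1.11062377  0.1623142   2.30984562 -1.23754273]
0.05 [0.0217921  0.04835814 0.21333624]
0.06 [0.01333543 0.04747307 0.19705321]
0.07 [0.00487877 0.046588   0.18077019]
0.08 [-0.00357789  0.04570294  0.16448716]
```

View pics/wrist1.png

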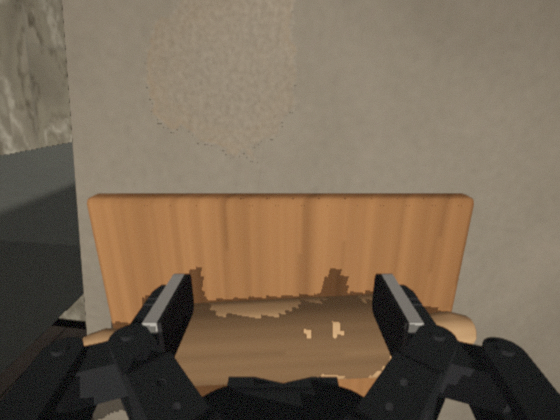

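In both the scene and wrist views the open tips appear about 35 mm behind the TCP, not the 13 mm I assumed. I'll shut the fingers here in free air and compare.

```bash
python3 -m handwheel '[{"delta_pos":[0,0,0],"twist":[0,0,0],"gripper":-1},{"delta_pos":[0,0,0],"twist":[0,0,0],"gripper":-1},{"delta_pos":[0,0,0],"twist":[0,0,0],"gripper":-1},{"delta_pos":[0,0,0],"twist":[0,0,0],"gripper":-1},{"delta_pos":[0,0,0],"twist":[0,0,0],"gripper":-1},{"delta_pos":[0,0,0],"twist":[0,0,0],"gripper":-1},{"delta_pos":[0,0,0],"twist":[0,0,0],"gripper":-1},{"delta_pos":[0,0,0],"twist":[0,0,0],"gripper":-1},{"delta_pos":[0,0,0],"twist":[0,0,0],"gripper":-1},{"delta_pos":[0,0,0],"twist":[0,0,0],"gripper":-1}]' 20; python3 - <<'E'
from plant import get_image,state
import cv2,numpy as np
w=get_image('wrist')['image'][180:420,160:400,::-1];d=get_image('scene')['image'][140:230,170:260,::-1]
r=lambda i:cv2.resize(i,(400,400),interpolation=cv2.INTER_CUBIC)
cv2.imwrite('pics/shut.png',np.hstack([r(w),r(d)]))
E
```

```text
time_s: 6.35
ee_pos: [0.4645, 0.2178, 0.0374]
ee_rot: [[-0.139, 0.99, 0.0], [0.99, 0.139, -0.0], [-0.0, 0.0, -1.0]]
ft_force: [0.8, -0.6, 0.1]
finger_gap: -0.0
grip_force: 0.0
```

View pics/shut.png

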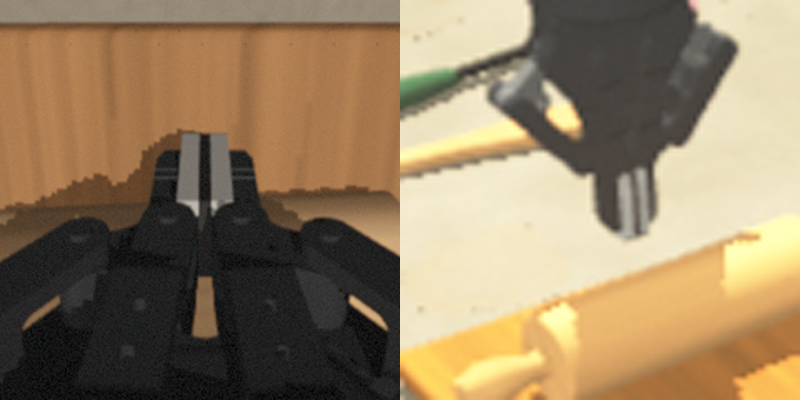

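```bash
python3 - <<'E'
from h import *
d=np.load('scene0.npz');e=np.array([-.1392,.9903]);x=np.array([.9903,.1392])
for y in(.1696,.1806,.1916):
  for z in(.037,.047,.057,.067):
    p=np.r_[np.array([.49,.039])+y*e,z]
    u=cv2.projectPoints(p[None],d['rvec'],d['tvec'],d['K'],None)[0].ravel();print(y,z,u.round(1))
E
python3 - <<'E'
from plant import state
s=state();print(s['qpos'],s['ee_pos'])
E
```

```text
0.1696 0.037 [224.5 202.9]
0.1696 0.047 [224.2 199. ]
0.1696 0.057 [223.9 195.1]
0.1696 0.067 [223.6 191.1]
0.1806 0.037 [222.1 200.9]
0.1806 0.047 [221.8 197. ]
0.1806 0.057 [221.5 193. ]
0.1806 0.067 [221.1 189.1]
0.1916 0.037 [219.7 198.9]
0.1916 0.047 [219.3 195. ]
0.1916 0.057 [219.  191.1]
0.1916 0.067 [218.7 187.1]
[ 1.16033382e+01  1.21058222e+01  1.09331070e+02 -3.38697062e-05
  5.85624353e+01  3.64033262e+00] [0.46455438 0.21778881 0.03739775]
```

Both cameras put the visible tips about 20 mm above where the TCP says they are. A gentle touch on the bare board with shut fingers will settle it, since contact should come at TCP z≈0.018.

```bash
python3 -m handwheel '[{"delta_pos":[0,0,0.35],"twist":[0,0,0],"gripper":-1},{"delta_pos":[0,0,0.35],"twist":[0,0,0],"gripper":-1},{"delta_pos":[0,0,0],"twist":[0,0,0],"gripper":-1},{"delta_pos":[0,0,0],"twist":[0,0,0],"gripper":-1}]' >/dev/null; python3 st.py
python3 -m handwheel '[{"delta_pos":[0,0,0.1],"twist":[0,0,0],"gripper":-1},{"delta_pos":[0,0,0.1],"twist":[0,0,0],"gripper":-1},{"delta_pos":[0,0,0],"twist":[0,0,0],"gripper":-1}]'>/dev/null; python3 st.py
python3 -m handwheel '[{"delta_pos":[0,0,0.1],"twist":[0,0,0],"gripper":-1},{"delta_pos":[0,0,0],"twist":[0,0,0],"gripper":-1}]'>/dev/null; python3 st.py
```

```text
t 6.85 board x,y [-0.0008  0.1805] z 0.0229 yaw y 7.97 tz [-0.001 -0.    -1.   ] F [-0.67  0.01 -1.21] q6 3.6
t 7.15 board x,y [-0.0005  0.1806] z 0.0192 yaw y 7.96 tz [-0. -0. -1.] F [ 0.01  0.53 -0.16] q6 3.6
t 7.35 board x,y [-0.0005  0.1806] z 0.0172 yaw y 7.96 tz [-0. -0. -1.] F [ 0.17 -0.19  0.37] q6 3.6
```

```bash
python3 -m handwheel '[{"delta_pos":[0,0,0.1],"twist":[0,0,0],"gripper":-1},{"delta_pos":[0,0,0],"twist":[0,0,0],"gripper":-1}]'>/dev/null; python3 st.py
python3 -m handwheel '[{"delta_pos":[0,0,0.1],"twist":[0,0,0],"gripper":-1},{"delta_pos":[0,0,0],"twist":[0,0,0],"gripper":-1}]'>/dev/null; python3 st.py
```

```text
t 7.55 board x,y [-0.0005  0.1806] z 0.0151 yaw y 7.96 tz [-0. -0. -1.] F [-0.42  0.62 -0.31] q6 3.6
t 7.75 board x,y [-0.0006  0.1806] z 0.0131 yaw y 7.96 tz [-0. -0. -1.] F [ 0.19 -0.08 -0.62] q6 3.6
```

No contact at 0.013, so the reported TCP does read low, as the cameras showed. I'll keep lowering gently to find the true offset, expecting contact near -0.004.

```bash
python3 -m handwheel '[{"delta_pos":[0,0,0.15],"twist":[0,0,0],"gripper":-1},{"delta_pos":[0,0,0.15],"twist":[0,0,0],"gripper":-1},{"delta_pos":[0,0,0],"twist":[0,0,0],"gripper":-1}]'>/dev/null; python3 st.py
for k in 1 2 3; do python3 -m handwheel '[{"delta_pos":[0,0,0.1],"twist":[0,0,0],"gripper":-1},{"delta_pos":[0,0,0],"twist":[0,0,0],"gripper":-1}]'>/dev/null; python3 st.py; done
```

```text
t 8.05 board x,y [-0.0009  0.1806] z 0.0068 yaw y 7.96 tz [-0.001 -0.    -1.   ] F [-0.34 -0.24  0.09] q6 3.6
t 8.25 board x,y [-0.0005  0.1806] z 0.0052 yaw y 7.96 tz [-0. -0. -1.] F [ 0.3   0.34 -0.65] q6 3.6
t 8.45 board x,y [-0.0005  0.1806] z 0.0032 yaw y 7.96 tz [-0. -0. -1.] F [ 0.39 -0.46  0.29] q6 3.6
t 8.65 board x,y [-0.0005  0.1806] z 0.0011 yaw y 7.96 tz [-0. -0. -1.] F [-0.84 -1.3   0.13] q6 3.6
```

```bash

for k in 1 2 3; do python3 -m handwheel '[{"delta_pos":[0,0,0.08],"twist":[0,0,0],"gripper":-1},{"delta_pos":[0,0,0],"twist":[0,0,0],"gripper":-1}]'>/dev/null; python3 st.py; done
```

```text
t 8.85 board x,y [-0.0005  0.1806] z -0.0004 yaw y 7.96 tz [-0. -0. -1.] F [0.27 0.48 0.87] q6 3.6
t 9.05 board x,y [-0.0005  0.1806] z -0.002 yaw y 7.96 tz [-0. -0. -1.] F [ 0.78 -0.16  0.19] q6 3.6
t 9.25 board x,y [-1.000e-04  1.806e-01] z -0.0028 yaw y 7.97 tz [ 0. -0. -1.] F [-1.55 -0.38  5.05] q6 3.6
```

Contact came at reported z≈-0.0027, so the shut tips really sit about 21 mm above the reported TCP. I'll use a 34 mm gap and reported z≈0.031. That puts the tips at about 0.054, inside the allowed band, and keeps the grasp point above 0.048 on either reading of the offset.

```bash

python3 -m handwheel '[{"delta_pos":[0,0,-0.35],"twist":[0,0,0],"gripper":-1},{"delta_pos":[0,0,-0.35],"twist":[0,0,0],"gripper":-1},{"delta_pos":[0,0,-0.35],"twist":[0,0,0],"gripper":-0.2},{"delta_pos":[0,0,-0.35],"twist":[0,0,0],"gripper":-0.2},{"delta_pos":[0,0,-0.34],"twist":[0,0,0],"gripper":-0.2},{"delta_pos":[-0.25,0,0],"twist":[0,0,0],"gripper":-0.2},{"delta_pos":[-0.25,0,0],"twist":[0,0,0],"gripper":-0.2},{"delta_pos":[0,0,0],"twist":[0,0,0],"gripper":-0.2},{"delta_pos":[0,0,0],"twist":[0,0,0],"gripper":-0.2}]'; python3 st.py
python3 - <<'E'
from plant import get_image,state
import cv2,numpy as np
w=get_image('wrist')['image'][150:420,100:460,::-1];d=get_image('scene')['image'][140:230,170:290,::-1]
r=lambda i:cv2.resize(i,(400,300),interpolation=cv2.INTER_CUBIC)
cv2.imwrite('pics/half.png',np.hstack([r(w),r(d)]))
E
```

```text
time_s: 10.15
ee_pos: [0.4656, 0.2076, 0.031]
ee_rot: [[-0.138, 0.99, -0.001], [0.99, 0.138, -0.0], [0.0, -0.001, -1.0]]
ft_force: [0.3, -0.3, 0.2]
finger_gap: 0.0342
grip_force: 0.0
t 10.15 board x,y [-0.0007  0.1703] z 0.031 yaw y 7.93 tz [-0.001 -0.    -1.   ] F [ 0.32 -0.27  0.18] q6 2.5
```

View pics/half.png

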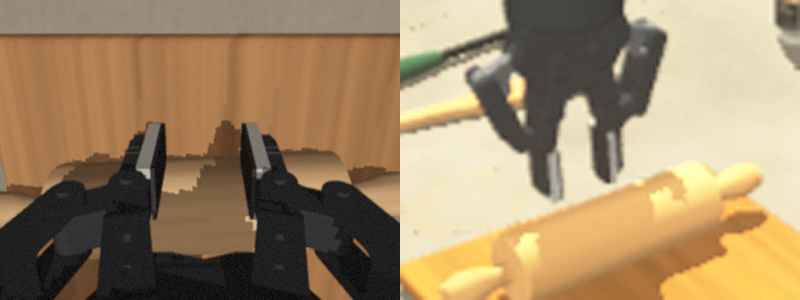

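Both fingertips are just behind the barrel, centred along it. I'll start the push at 30–40 mm/s.

```bash

python3 -m handwheel '[{"delta_pos":[-0.15,0,0],"twist":[0,0,0],"gripper":-0.2},{"delta_pos":[-0.15,0,0],"twist":[0,0,0],"gripper":-0.2},{"delta_pos":[-0.15,0,0],"twist":[0,0,0],"gripper":-0.2},{"delta_pos":[-0.15,0,0],"twist":[0,0,0],"gripper":-0.2},{"delta_pos":[-0.15,0,0],"twist":[0,0,0],"gripper":-0.2},{"delta_pos":[-0.15,0,0],"twist":[0,0,0],"gripper":-0.2},{"delta_pos":[-0.15,0,0],"twist":[0,0,0],"gripper":-0.2},{"delta_pos":[-0.15,0,0],"twist":[0,0,0],"gripper":-0.2}]' >/dev/null; python3 st.py
python3 -m handwheel '[{"delta_pos":[-0.15,0,0],"twist":[0,0,0],"gripper":-0.2},{"delta_pos":[-0.15,0,0],"twist":[0,0,0],"gripper":-0.2},{"delta_pos":[-0.15,0,0],"twist":[0,0,0],"gripper":-0.2},{"delta_pos":[-0.15,0,0],"twist":[0,0,0],"gripper":-0.2},{"delta_pos":[-0.15,0,0],"twist":[0,0,0],"gripper":-0.2},{"delta_pos":[-0.15,0,0],"twist":[0,0,0],"gripper":-0.2},{"delta_pos":[-0.15,0,0],"twist":[0,0,0],"gripper":-0.2}]' >/dev/null; python3 st.py
python3 - <<'E'
from plant import get_image,state
import cv2,numpy as np
d=get_image('top');np.savez('top1.npz',**d);w=d['image'][160:310,190:410,::-1]
cv2.imwrite('pics/push1.png',cv2.resize(w,None,fx=3.6,fy=3.6,interpolation=cv2.INTER_CUBIC))
E
```

```text
t 11.05 board x,y [-0.0004  0.1463] z 0.0314 yaw y 7.96 tz [-0. -0. -1.] F [-0.12  0.32  0.46] q6 -0.3
t 11.75 board x,y [-0.0004  0.1253] z 0.0314 yaw y 7.96 tz [-0. -0. -1.] F [ 0.24 -0.04  0.46] q6 -2.8
```

View pics/push1.png

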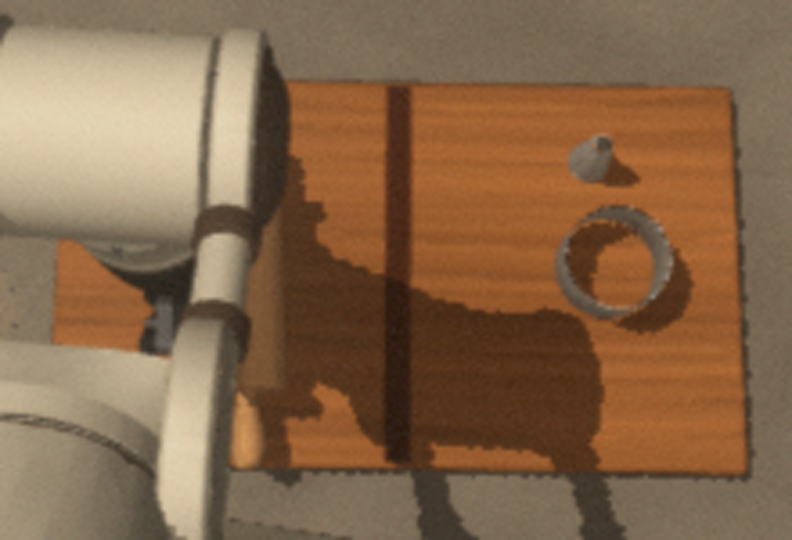

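The pin is rolling ahead of the fingers, parallel to the strip. Its leading edge is at crop column 286 against the strip at 398, so its centre is about 93 mm off, which matches the predicted contact offset. Ring and nozzle haven't moved. Continuing.

```bash

python3 -m handwheel '[{"delta_pos":[-0.18,0,0],"twist":[0,0,0],"gripper":-0.2},{"delta_pos":[-0.18,0,0],"twist":[0,0,0],"gripper":-0.2},{"delta_pos":[-0.18,0,0],"twist":[0,0,0],"gripper":-0.2},{"delta_pos":[-0.18,0,0],"twist":[0,0,0],"gripper":-0.2},{"delta_pos":[-0.18,0,0],"twist":[0,0,0],"gripper":-0.2},{"delta_pos":[-0.18,0,0],"twist":[0,0,0],"gripper":-0.2},{"delta_pos":[-0.18,0,0],"twist":[0,0,0],"gripper":-0.2},{"delta_pos":[-0.18,0,0],"twist":[0,0,0],"gripper":-0.2},{"delta_pos":[-0.18,0,0],"twist":[0,0,0],"gripper":-0.2},{"delta_pos":[-0.18,0,0],"twist":[0,0,0],"gripper":-0.2},{"delta_pos":[-0.18,0,0],"twist":[0,0,0],"gripper":-0.2},{"delta_pos":[-0.18,0,0],"twist":[0,0,0],"gripper":-0.2},{"delta_pos":[-0.18,0,0],"twist":[0,0,0],"gripper":-0.2},{"delta_pos":[-0.18,0,0],"twist":[0,0,0],"gripper":-0.2},{"delta_pos":[-0.18,0,0],"twist":[0,0,0],"gripper":-0.2},{"delta_pos":[-0.18,0,0],"twist":[0,0,0],"gripper":-0.2},{"delta_pos":[-0.18,0,0],"twist":[0,0,0],"gripper":-0.2},{"delta_pos":[-0.18,0,0],"twist":[0,0,0],"gripper":-0.2}]' >/dev/null; python3 st.py
python3 -m handwheel '[{"delta_pos":[-0.15,0,0],"twist":[0,0,0],"gripper":-0.2},{"delta_pos":[-0.12,0,0],"twist":[0,0,0],"gripper":-0.2},{"delta_pos":[-0.1,0,0],"twist":[0,0,0],"gripper":-0.2},{"delta_pos":[-0.1,0,0],"twist":[0,0,0],"gripper":-0.2},{"delta_pos":[-0.1,0,0],"twist":[0,0,0],"gripper":-0.2},{"delta_pos":[-0.1,0,0],"twist":[0,0,0],"gripper":-0.2},{"delta_pos":[-0.1,0,0],"twist":[0,0,0],"gripper":-0.2},{"delta_pos":[-0.1,0,0],"twist":[0,0,0],"gripper":-0.2},{"delta_pos":[0,0,0],"twist":[0,0,0],"gripper":-0.2},{"delta_pos":[0,0,0],"twist":[0,0,0],"gripper":-0.2},{"delta_pos":[0,0,0],"twist":[0,0,0],"gripper":-0.2}]' >/dev/null; python3 st.py
```

```text
t 13.6 board x,y [-0.0004  0.0605] z 0.0314 yaw y 7.96 tz [ 0. -0. -1.] F [-0.37  0.51  0.16] q6 -10.5
t 14.7 board x,y [-0.0005  0.0434] z 0.0314 yaw y 7.97 tz [-0.  0. -1.] F [ 0.14 -0.   -0.29] q6 -12.5
```

```bash

python3 -m handwheel '[{"delta_pos":[-0.1,0,0],"twist":[0,0,0],"gripper":-0.2},{"delta_pos":[-0.1,0,0],"twist":[0,0,0],"gripper":-0.2},{"delta_pos":[-0.1,0,0],"twist":[0,0,0],"gripper":-0.2},{"delta_pos":[-0.08,0,0],"twist":[0,0,0],"gripper":-0.2},{"delta_pos":[0,0,0],"twist":[0,0,0],"gripper":-0.2},{"delta_pos":[0,0,0],"twist":[0,0,0],"gripper":-0.2},{"delta_pos":[0.5,0,0],"twist":[0,0,0],"gripper":-0.2},{"delta_pos":[1,0,0],"twist":[0,0,0],"gripper":-0.2},{"delta_pos":[1,0,0],"twist":[0,0,0],"gripper":-0.2},{"delta_pos":[1,0,0],"twist":[0,0,0],"gripper":-0.2},{"delta_pos":[1,0,0],"twist":[0,0,0],"gripper":-0.2},{"delta_pos":[1,0,0],"twist":[0,0,0],"gripper":-0.2},{"delta_pos":[1,0,0],"twist":[0,0,0],"gripper":-0.2},{"delta_pos":[1,0,-0.5],"twist":[0,0,0],"gripper":-0.2},{"delta_pos":[0,0,-1],"twist":[0,0,0],"gripper":-0.2},{"delta_pos":[0,0,-1],"twist":[0,0,0],"gripper":-0.2},{"delta_pos":[0,0,0],"twist":[0,0,0],"gripper":-0.2},{"delta_pos":[0,0,0],"twist":[0,0,0],"gripper":-0.2}]' >/dev/null; python3 st.py
python3 - <<'E'
from plant import get_image,state
import cv2,numpy as np
d=get_image('top');np.savez('top2.npz',**d);w=d['image'][170:302,196:406,::-1]
cv2.imwrite('pics/end.png',cv2.resize(w,None,fx=3.8,fy=3.8,interpolation=cv2.INTER_CUBIC))
E
```

```text
t 16.5 board x,y [-0.0004  0.1862] z 0.0813 yaw y 7.98 tz [ 0.  0. -1.] F [ 0.2   0.56 -0.36] q6 4.3
```

View pics/end.png

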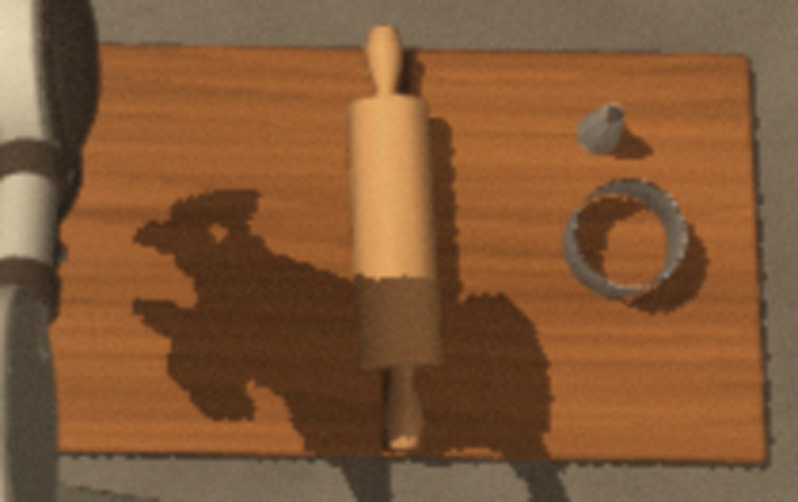

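The pin covers the strip. Its handle ends are at (384,28) and (404,450) and the barrel corners at (349,98), (428,97), (440,366) and (358,368). Ring and nozzle are where they were.

```bash
python3 - <<'E'
from h import *
d=np.load('top2.npz');e=np.array([-.1392,.9903]);x=np.array([.9903,.1392])
f=lambda p:ray(d,crop(p),.042)[:,:2]-[.490,.039]
b=f([(349,98),(428,97),(440,366),(358,368)]);h=f([(384,28),(404,450)])
for n,q in(('b',b),('h',h)): print(n,q.mean(0)@x,q.mean(0)@e)
for v in(h[0]-h[1],(b[0]+b[1]-b[2]-b[3])): print(np.degrees(np.arctan2(v@e,v@x)))
a,c=np.load('top0.npz')['image'].astype(int),d['image'].astype(int)
print('ring/nozzle diff',abs(a-c)[190:255,335:390].max())
E
```

```text
b 0.005784843305055775 0.003057762878344952
h 0.004008351710218493 0.003019401367231011
3.0019415999759778
2.524072087578973
ring/nozzle diff 45
```

Pin is 3 mm from the strip centre line, at 3° and 5 mm along it, all within limits. Handing in.

```bash
python3 -c "
from plant import workorder
print(workorder.close_job())"
```

```text
the job is handed in; nothing more can be done
None
```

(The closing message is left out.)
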